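# Re-zero the herb mill and shut its cover

## Robot

A 6-joint arm with a two-finger parallel gripper is mounted at the origin on the work surface. World frame = base frame: x ahead of the robot, y to its left, z up, the work surface at z = 0. Lengths are in m, angles in rad, forces in N, time in s.
With the tool pointing down it reaches from about 0.4 to 0.825 m from the base axis. Payload 7 kg.
Tool frame: the origin (TCP) lies midway between the tips of the shut fingers; the grasp point (between the pads) lies 19 mm behind it; x points along the fingers, y is the direction in which the jaws open and shut, and the axes are right-handed (so a half turn about x gives the same grasp; the last joint's range is limited). The gripper opens to 88 mm and grips with 3 to 60 N. Pads are 19 mm wide; open, the fingers measure 130 mm over their backs; the gripper's body (78 mm by 193 mm) begins 47 mm behind the grasp point.
Start: joints at [-0.977, 0.359, 0.012, 0, -1.224, -0.288], TCP at [0.203, -0.644, 0.227] pointing down, gripper open.
Joint ranges: [-3.07, 3.07], [-1.43, 2.12], [-1.02, 1.25], [-3.03, 1.67], [-3.05, -0], [-3.03, 3.03]. Speed limits (rad/s): [2.39, 2.39, 3.01, 3.14, 3.14, 3.14].

## Interface

Orientations are given as a rotation vector (axis times angle).
In Python, from workcell import robot, imaging gives the robot as it stands.
- The arm moves only by the tool arm_command, never from a script. Its argument "steps" is a list of rows, each an object of numbers: "wx", "wy", "wz": the turn, a rotation vector about the world's x, y, z in rad; "tx", "ty", "tz": the shift along the world's x, y, z in mm; "jaw": the finger opening in mm, from 0 to 87.6. A call has exactly 8 rows; each row is the pose to reach, as a shift and turn from the pose commanded when the call began; what a row does not reach only later rows make up. A row lasts 1/10 s, in which the tool goes at most 50 mm and 8.59 degrees, less where a joint would pass 70% of its speed; a pose out of reach is approached as far as the arm can. A call with a gripper value outside its range is refused whole. The fingers move at their own pace and stop on an object; the grip force is fixed at half the most. Time passes only in rows, so rows that repeat a pose let the fingers close, or fill a call up. It gives the time, the measured TCP pose, the force and the opening at its end, in the units of the state.
- robot.get_state(): the state, without advancing time (a new reading comes with each control period).
- imaging.grab_frame(name): name is "scene" or "top" or "wrist"; returns a dict with "frame" (400x640x3 uint8, blue, green, red), "K" (3x3 intrinsics, pixels), "k1" (the pictures are not rectified: a ray, as slopes to the right and down, at radius r is drawn at 1 + k1 r^2 times it, then the intrinsics apply), "rvec" (rotation vector, rad) and "tvec" (3), from world to camera coordinates, as OpenCV has them; the wrist camera has in their place "tool_from_camera" (4x4, takes a point from camera to tool coordinates, whose origin is the TCP and whose axes are the tool frame's). Camera axes: x right, y down, z forward; pixel columns grow to the right and rows downward; lengths in m; the calibration is good to about 2 mm. A picture is of the moment at which its call begins: read the wrist's pose just before it. There is no depth.
- robot.finish_job(): hands the job in, once; it reports no verdict.
Trained networks look in a picture, given as the dict that the camera call returned (one of the last four; its "shot" number tells which), for a name from the list of things; names that differ only in an ending like _2 or _b are one class to them, and where a whole thing is asked for, a point or a joint stands for the part that bears it (a point fixed in the world has none). Each returns a list of dicts, best first, with "conf" (0 to 1); they miss things now and then, are a little off and sometimes report something else, mostly with a low value. They report only what shows in the picture. A call takes as long as a camera call.
- imaging.boxes_of(picture, query): "extent" ([left, top, right, bottom] in pixels, round what is visible of it).
The state is a dict: "t": time; "joint_positions": joint angles; "qd": joint speeds; "joint_torque": joint torques, N m; "position": TCP position; "orientation": TCP orientation; "wrist_force": force on the tool from outside, world axes, zero at the start; "wrist_torque": the same for the moment, N m; "opening": opening from 0.0 (shut) to 1.0 (fully open).
Only numpy, scipy, OpenCV 4.12 (cv2) and the standard library are available. Lean on these libraries where they do the work, as an engineer would, in place of code of your own. Each camera call takes 0.05 s, during which the arm holds its last target. There are 200 camera calls.

## Task

Reset the grind of the herb mill: turn its black dial clockwise (seen from above) to its stop at the red mark, then turn it back anticlockwise exactly four clicks. Then lower the heavy green cover until it is fully shut over the hopper, gently, bearing its weight so that it does not slam. Do not tip over the jars and the bottle around the mill, and let go of everything at the end.

Things in the scene. Friction and masses are not known exactly. Their poses are not given: they have to be found in the camera images.
- mill: Bench herb mill, fixed. Origin under its middle on the table; x away from the robot, y left. In its frame, mm: foot plate 240 x 380, 12 high; white deck x -100..110, y 15..185, top 85, carrying the dial at x -20, y 100; steel hopper with the green cover x -50..100, y -180..-20, rim at 110. A chute with a loose bowl under it (42 high) at the deck's front, all below 64.
- dial_grip (a point): On the dial's vertical axis at grip height, 120 mm above the table, 23 mm above the dial's disc. Black disc 64 mm across (top at 97 mm) with an upright grip bar across its middle: 56 long, 13 thick, 34 mm tall (top at 131 mm), pinched across the 13 mm. Axes turn with the dial: x along the bar, z up. The white pointer line on the bar lies towards -x.
- dial (a joint): Turn of the dial, rad. 0 = hard clockwise stop: the pointer then points to the mill's -x, at the scale's red mark. Grows anticlockwise from above, up to 4.2; starts 5 to 7 clicks up. Clicks are 20 degrees (0.349 rad) apart, counted from the stop, one scale tick each; a spring pawl pulls the released dial into the nearest (about 0.07 N m to leave one). Four clicks = 1.396.
- cover_handle (a point): Middle of the cover's bow handle: round bar 12 mm thick, free over 88 mm, along the mill's y, 50 mm beyond the cover's free edge (44 mm clear gap), 200 mm from the hinge. With the cover open it is on top: pinch it from above, front to back; it turns easily in the fingers. Shut, it lies 116 mm above the table, 50 mm before the hopper, free below. Axes turn with the cover; y along the bar.
- cover_hinge (a point): Point on the cover's hinge line (which runs along the mill's y), 116 mm above the table, at the mill's x 100, y -100 mm; it stays in place. The handle's middle lies 200 mm from it, by the cover's angle a: 0.2 cos(a) m towards the mill's -x and 0.2 sin(a) m up.
- cover (a joint): Opening angle of the green cover (150 x 160 x 10 mm, 0.7 to 1.0 kg), rad: 0 shut and level, grows as the edge towards the robot rises. Starts at 1.15 to 1.3. The stiff hinge holds it above 1.1; from somewhere below (1.1 to 0.75) it falls by itself and slams unless held. A slam: over 2.2 rad/s in the last 0.3 rad (handle dropped from 40 mm or more; under 15 mm is safe).
- jar_yellow: Jar with a yellow cap, 60 mm across, 85 mm tall, standing beside the mill (three jars, in any order). Origin at the centre of its underside, z up.
- jar_red: Jar with a red cap, 64 mm across, 85 mm tall. Origin as jar_yellow.
- jar_green: White jar with a green cap, 64 mm across, 95 mm tall. Origin as jar_yellow.
- bottle_amber: Amber bottle with a yellow cap, 60 mm across, 160 mm tall, standing left of the mill. Origin at the centre of its underside, z up.

How it is judged:
By the outcome, as a careful person would: the job done as asked, in the order asked, and still so for the second after the job is handed in, with the robot touching nothing.
It also fails if it takes over 72 s, if anything falls off the work surface, if the arm or the gripper's body presses on something with over 40 N, if the wrist force passes 120 N, or if a joint passes its speed limit or range.

## Working session

There is one attempt and no reset: what is moved stays moved. The work goes in short steps, Python scripts to look and compute and a tool call to move; the robot and the scene stay as the last step left them, time stands still between calls to the robot, and variables do not carry over. Pictures are saved under pics/ and viewed, about 8 in all and at most 12, crops included, and the job is handed in when it is done.

Besides the shell and the picture viewer there is one more tool, called after ">>>" as name([rows], argument=value, ...), one row to a line, values as JSON. arm_command: Moves the arm, as the interface text tells. Its arguments: {"type":"object","properties":{"steps":{"type":"array","items":{"type":"object","properties":{"wx":{"type":"number"},"wy":{"type":"number"},"wz":{"type":"number"},"tx":{"type":"number"},"ty":{"type":"number"},"tz":{"type":"number"},"jaw":{"type":"number"}}}}},"required":["steps"]}

```bash
ls; mkdir -p pics
cat > h.py <<'E'
import numpy as np,cv2
from workcell import robot,imaging
def proj(p,P):
    R=cv2.Rodrigues(np.array(p["rvec"],float))[0];t=np.array(p["tvec"],float).ravel()
    c=(R@np.atleast_2d(P).T).T+t; s=c[:,:2]/c[:,2:]
    s=s*(1+p["k1"]*(s**2).sum(1,keepdims=True)); K=np.array(p["K"]); return s@K[:2,:2].T+K[:2,2]
def ray(p,uv):
    K=np.array(p["K"]); d=np.linalg.solve(K[:2,:2],np.array(uv,float)-K[:2,2]); s=d.copy()
    for _ in range(20): s=d/(1+p["k1"]*(s@s))
    if "rvec" in p:
        R=cv2.Rodrigues(np.array(p["rvec"],float))[0];t=np.array(p["tvec"],float).ravel()
        return -R.T@t, R.T@np.r_[s,1]
    st=p["st"];R=cv2.Rodrigues(np.array(st["orientation"],float))[0];T=np.array(p["tool_from_camera"])
    return R@T[:3,3]+np.array(st["position"]), R@T[:3,:3]@np.r_[s,1]
def atz(p,uv,z):
    o,d=ray(p,uv); return o+d*(z-o[2])/d[2]
def grab(n):
    st=robot.get_state(); p=imaging.grab_frame(n); p["st"]=st; return p
E
python3 - <<'E'
from h import *
s=robot.get_state();print({k:np.round(v,3) for k,v in s.items()})
for n in["scene","top"]:
    p=grab(n);cv2.imwrite(f"pics/{n}0.png",p["frame"]);print(n,p["K"],p["k1"],p["rvec"],p["tvec"])
    for q in["mill","dial","dial_grip","cover","cover_handle","jar_yellow","jar_red","jar_green","bottle_amber"]:
        print(q,[(np.round(b["extent"]).tolist(),round(b["conf"],2)) for b in imaging.boxes_of(p,q)[:2]])
E
```

```text
pics
{'t': np.float64(0.0), 'joint_positions': array([-0.977,  0.359,  0.011, -0.   , -1.224, -0.288]), 'qd': array([-0.   , -0.   ,  0.001,  0.001, -0.   , -0.   ]), 'joint_torque': array([-0.0000e+00, -5.8272e+01,  2.9306e+01,  6.9970e+00,  7.0000e-03,
       -0.0000e+00]), 'position': array([ 0.203, -0.643,  0.226]), 'orientation': array([-0.239,  1.558,  0.241]), 'wrist_force': array([-0.143, -1.046, -0.118]), 'wrist_torque': array([ 0.021,  0.036, -0.043]), 'opening': np.float64(1.003)}
scene [[458.67171269   0.         317.3652085 ]
 [  0.         458.67171269 201.62909527]
 [  0.           0.           1.        ]] -0.12594099551376542 [ 1.4499784   1.9473059  -0.98606298] [ 0.15684972 -0.26809871  1.6420854 ]
mill [([238.0, 125.0, 409.0, 288.0], 0.59)]
dial [([358.0, 196.0, 384.0, 222.0], 0.61)]
dial_grip [([357.0, 200.0, 384.0, 224.0], 0.76)]
cover [([239.0, 125.0, 308.0, 225.0], 0.67)]
cover_handle [([242.0, 128.0, 308.0, 226.0], 0.95)]
jar_yellow [([227.0, 178.0, 244.0, 216.0], 0.59), ([426.0, 213.0, 454.0, 243.0], 0.2)]
jar_red [([209.0, 195.0, 237.0, 232.0], 0.82)]
jar_green []
bottle_amber [([422.0, 216.0, 449.0, 279.0], 0.66), ([357.0, 198.0, 386.0, 221.0], 0.28)]
top [[426.26371195   0.         325.16290851]
 [  0.         426.26371195 196.97822485]
 [  0.           0.           1.        ]] -0.04600732209748374 [ 2.16159616 -2.20033068  0.06380875] [0.03586583 0.60475449 1.12071737]
mill [([240.0, 149.0, 401.0, 253.0], 0.68)]
dial [([266.0, 191.0, 286.0, 218.0], 0.74)]
dial_grip [([265.0, 194.0, 285.0, 218.0], 0.66), ([408.0, 170.0, 435.0, 197.0], 0.4)]
cover [([323.0, 156.0, 400.0, 178.0], 0.78)]
cover_handle [([329.0, 156.0, 399.0, 181.0], 0.68)]
jar_yellow [([407.0, 204.0, 431.0, 229.0], 0.6)]
jar_red [([407.0, 169.0, 435.0, 196.0], 0.7), ([241.0, 150.0, 399.0, 250.0], 0.5)]
jar_green [([197.0, 198.0, 228.0, 228.0], 0.83)]
bottle_amber [([198.0, 172.0, 229.0, 194.0], 0.71)]
```

Run:
```python
import cv2
a=cv2.imread("pics/scene0.png")[100:310,180:480];b=cv2.imread("pics/top0.png")[130:280,180:450]
cv2.imwrite("pics/s1.png",cv2.resize(a,None,fx=2.6,fy=2.6,interpolation=2));cv2.imwrite("pics/t1.png",cv2.resize(b,None,fx=2.9,fy=2.9,interpolation=2))
```

```text
(no output)
```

View pics/s1.png

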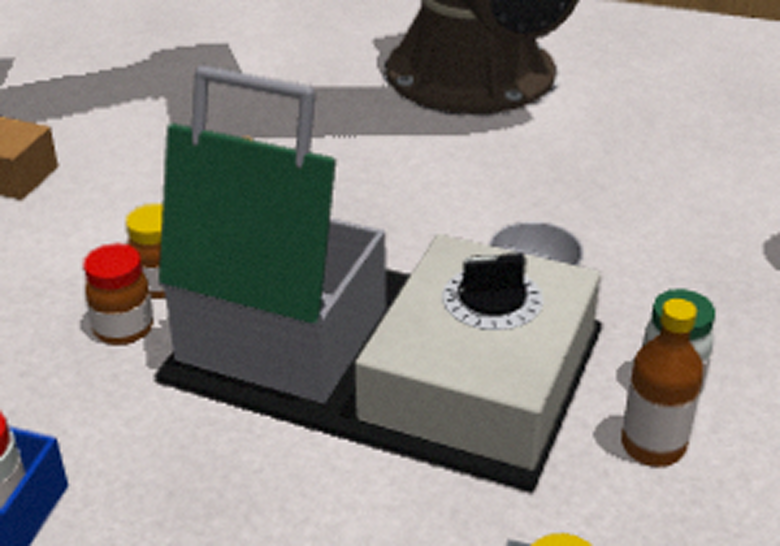

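View pics/t1.png

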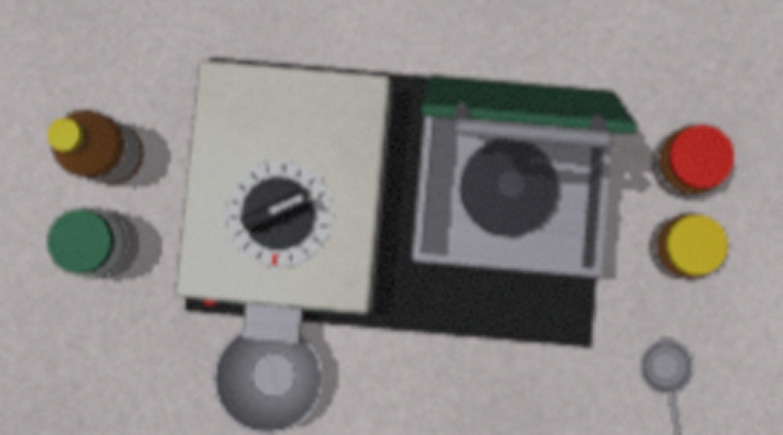

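```bash
cat > fit.py <<'E'
from h import *
from scipy.optimize import least_squares
T=grab("top");S=grab("scene")
top=[((203,62),110,185,85),((388,76),110,15,85),((370,313),-100,15,85),((178,296),-100,185,85),((186,310),-120,190,12),((590,345),-120,-190,12),((278,213),-20,100,97)]
sc=[((358,362),110,15,85),((540,408),110,185,85),((600,268),-100,185,85),((438,237),-100,15,85),((533,490),120,190,0)]
hb=[(T,(532,133),2.9,130),(S,(256,81),2.6,100)]
def res(q):
    c,s=np.cos(q[2]),np.sin(q[2]);r=[]
    W=lambda P:np.array([q[0]+c*P[0]-s*P[1],q[1]+s*P[0]+c*P[1],P[2]])
    for p,L,f,o in((T,top,2.9,130),(S,sc,2.6,100)):
        for uv,*P in L: r.append(proj(p,W(np.array(P)/1e3))[0]-(np.array(uv)/f+[180,o]))
    P=np.array([.1-.2*np.cos(q[3]),-.1,.116+.2*np.sin(q[3])])
    for p,uv,f,o in hb: r.append(proj(p,W(P))[0]-(np.array(uv)/f+[180,o]))
    return np.ravel(r)
f=least_squares(res,[.6,-.2,0,1.2],loss="soft_l1");print(f.x,np.round(res(f.x).reshape(-1,2),1).tolist())
c,s=np.cos(f.x[2]),np.sin(f.x[2]);R=np.array([[c,-s],[s,c]])
d=f.x[:2]+R@[-.02,.1];print("dial",d,"hinge",f.x[:2]+R@[.1,-.1])
a,b=[atz(T,np.array(u)/2.9+[180,130],.131)[:2] for u in((250,223),(308,199))]
m=R.T@(b-a);print("bar dir deg",np.degrees(np.arctan2(-m[1],-m[0])))
E
python3 fit.py
```

```text
[ 0.59796345  0.0472597  -0.09330046  1.25476104] [[-2.6, -1.3], [-0.1, -1.3], [-0.4, -0.5], [-1.3, 0.1], [-0.8, 2.2], [0.9, 1.0], [-0.3, -0.5], [-2.4, -0.6], [0.2, 0.7], [-0.2, -0.3], [-2.0, -2.6], [0.8, -0.3], [0.1, 0.2], [-1.1, -1.9]]
dial [0.58736695 0.14868807] hinge [ 0.688212   -0.06162188]
bar dir deg 116.84917490089002
```

Run:
```python
from h import *
s=robot.get_state();R=cv2.Rodrigues(np.array(s["orientation"]))[0];print(R.round(3),s["t"])
j=s["joint_positions"];print("jaw yaw",np.degrees(np.arctan2(R[1,1],R[0,1])),np.degrees([j[0],j[5]]))
print("dial q1",np.degrees(np.arctan2(.149,.587)))
```

```text
[[-0.    -0.301  0.954]
 [ 0.     0.954  0.301]
 [-1.     0.    -0.   ]] 1.1
jaw yaw 107.52075122007527 [-55.97247443 -16.50645022]
dial q1 14.24275519504671
```

>>> arm_command([
  {"tx": 20,"ty": 44,"tz": 10,"wz": 0.14,"jaw": 60},
  {"tx": 40,"ty": 88,"tz": 20,"wz": 0.28,"jaw": 60},
  {"tx": 60,"ty": 132,"tz": 30,"wz": 0.42,"jaw": 60},
  {"tx": 80,"ty": 176,"tz": 40,"wz": 0.56,"jaw": 60},
  {"tx": 100,"ty": 220,"tz": 50,"wz": 0.7,"jaw": 60},
  {"tx": 120,"ty": 264,"tz": 60,"wz": 0.84,"jaw": 60},
  {"tx": 140,"ty": 308,"tz": 70,"wz": 0.98,"jaw": 60},
  {"tx": 160,"ty": 352,"tz": 80,"wz": 1.12,"jaw": 60},
])

```text
$.steps[0]: bad value
```

>>> arm_command([
  {"tx": 20,"ty": 44,"tz": 10,"wx": 0,"wy": 0,"wz": 0.14,"jaw": 60},
  {"tx": 40,"ty": 88,"tz": 20,"wx": 0,"wy": 0,"wz": 0.28,"jaw": 60},
  {"tx": 60,"ty": 132,"tz": 30,"wx": 0,"wy": 0,"wz": 0.42,"jaw": 60},
  {"tx": 80,"ty": 176,"tz": 40,"wx": 0,"wy": 0,"wz": 0.56,"jaw": 60},
  {"tx": 100,"ty": 220,"tz": 50,"wx": 0,"wy": 0,"wz": 0.7,"jaw": 60},
  {"tx": 120,"ty": 264,"tz": 60,"wx": 0,"wy": 0,"wz": 0.84,"jaw": 60},
  {"tx": 140,"ty": 308,"tz": 70,"wx": 0,"wy": 0,"wz": 0.98,"jaw": 60},
  {"tx": 160,"ty": 352,"tz": 80,"wx": 0,"wy": 0,"wz": 1.12,"jaw": 60},
])

```text
t: 1.9
position: [0.3635, -0.2899, 0.3074]
orientation: [-1.107, 1.271, 1.105]
wrist_force: [0.8, -0.4, 0.6]
opening: 0.686
```

>>> arm_command([
  {"tx": 14,"ty": 47,"tz": 0,"wx": 0,"wy": 0,"wz": 0.1,"jaw": 60},
  {"tx": 28,"ty": 94,"tz": 0,"wx": 0,"wy": 0,"wz": 0.2,"jaw": 60},
  {"tx": 42,"ty": 141,"tz": 0,"wx": 0,"wy": 0,"wz": 0.3,"jaw": 60},
  {"tx": 56,"ty": 188,"tz": 0,"wx": 0,"wy": 0,"wz": 0.4,"jaw": 60},
  {"tx": 72,"ty": 235,"tz": 0,"wx": 0,"wy": 0,"wz": 0.5,"jaw": 60},
  {"tx": 90,"ty": 280,"tz": 0,"wx": 0,"wy": 0,"wz": 0.575,"jaw": 60},
  {"tx": 118,"ty": 320,"tz": 0,"wx": 0,"wy": 0,"wz": 0.575,"jaw": 60},
  {"tx": 146,"ty": 360,"tz": 0,"wx": 0,"wy": 0,"wz": 0.575,"jaw": 60},
])

```text
t: 2.7
position: [0.5097, 0.0705, 0.3073]
orientation: [-1.52, 0.972, 1.518]
wrist_force: [0.5, -0.4, -0.2]
opening: 0.684
```

Run:
```python
from h import *
p=grab("wrist");st=p["st"];print(st["t"],st["position"],np.array(st["orientation"]))
R=cv2.Rodrigues(np.array(st["orientation"]))[0];print("jaw yaw",np.degrees(np.arctan2(R[1,1],R[0,1])),np.degrees(st["joint_positions"]).round(1))
print(p["K"],np.array(p["tool_from_camera"]).round(3));cv2.imwrite("pics/w1.png",p["frame"])
for b in imaging.boxes_of(p,"dial_grip")[:2]:print(b)
```

```text
2.7 [0.50970012 0.07052021 0.30733993] [-1.51985213  0.97167364  1.5181896 ]
jaw yaw -155.2863274126379 [ 29.8   2.6 -11.7   0.  -75.6  -5.1]
[[337.62236771   0.         322.35544369]
 [  0.         337.62236771 196.11350884]
 [  0.           0.           1.        ]] [[-0.001 -0.271  0.963 -0.157]
 [ 1.    -0.001  0.     0.001]
 [ 0.001  0.963  0.271 -0.073]
 [ 0.     0.     0.     1.   ]]
{'extent': [205.8, 174.7, 259.8, 237.4], 'conf': 0.6}
```

View pics/w1.png

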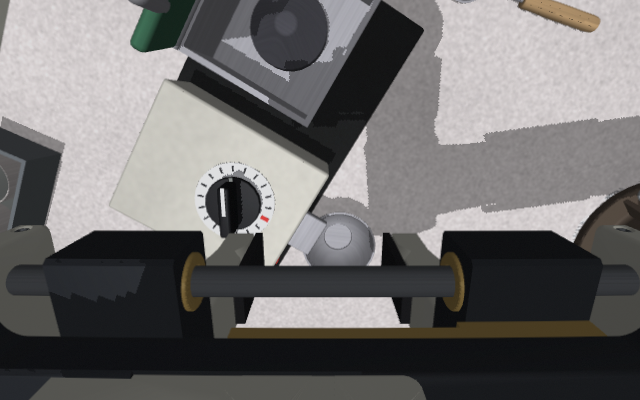

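Run:
```python
import cv2
a=cv2.imread("pics/w1.png")[145:245,175:295]
cv2.imwrite("pics/w1c.png",cv2.resize(a,None,fx=6,fy=6,interpolation=2))
```

```text
(no output)
```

View pics/w1c.png

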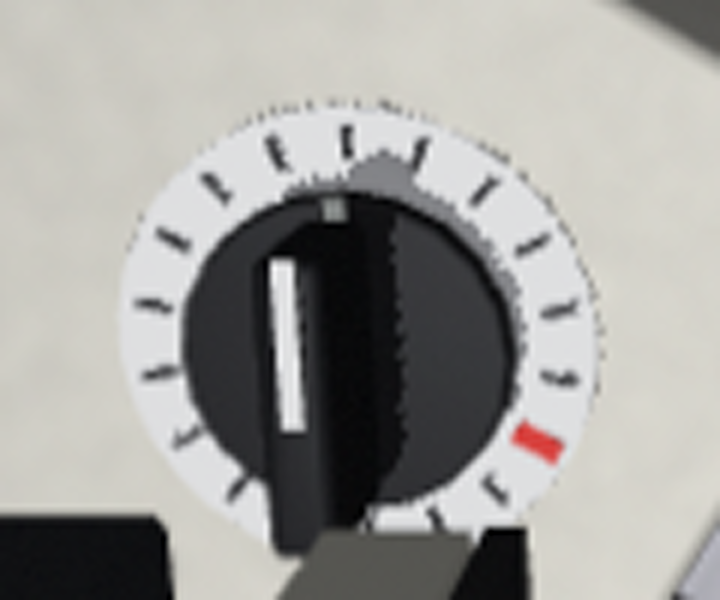

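Run:
```python
from h import *
p=grab("wrist")
px=lambda x,y:(175+x/6,145+y/6)
print("disc c",atz(p,px(350,348),.097))
q=[atz(p,px(*u),.131)[:2] for u in((284,250),(300,552),(282,262),(292,430))]
print("bar mid",(q[0]+q[1])/2,[np.degrees(np.arctan2(*(a-b)[::-1])) for a,b in((q[0],q[1]),(q[2],q[3]))], np.linalg.norm(q[0]-q[1]))
r=atz(p,px(538,443),.085)[:2]-atz(p,px(350,348),.085)[:2]  # rough
c=atz(p,px(350,348),.097)[:2]; r=atz(p,px(538,443),.0855)[:2]-c
print("red dir",np.degrees(np.arctan2(r[1],r[0])),np.linalg.norm(r))
C=[(168,80),(328,165),(110,207)];w=[atz(p,u,.085)[:2] for u in C];print("deck",w,np.degrees(np.arctan2(*(w[0]-w[1])[::-1])),np.degrees(np.arctan2(*(w[2]-w[0])[::-1])))
```

```text
disc c [0.58609922 0.14808669 0.097     ]
bar mid [0.58747376 0.14851883] [np.float64(-66.90476998644809), np.float64(-66.54109812955957)] 0.054895958451104204
red dir 169.47390871055558 0.03991985019689649
deck [array([0.69969745, 0.05377187]), array([0.50606449, 0.06568085]), array([0.71873984, 0.21876008])] -3.519419942662486 83.4162435036043
```

>>> arm_command([
  {"tx": 33,"ty": 33,"tz": 0,"wx": 0,"wy": 0,"wz": -0.02,"jaw": 50},
  {"tx": 66,"ty": 66,"tz": 0,"wx": 0,"wy": 0,"wz": -0.02,"jaw": 50},
  {"tx": 77,"ty": 78,"tz": 0,"wx": 0,"wy": 0,"wz": -0.02,"jaw": 50},
  {"tx": 77,"ty": 78,"tz": -45,"wx": 0,"wy": 0,"wz": -0.02,"jaw": 50},
  {"tx": 77,"ty": 78,"tz": -90,"wx": 0,"wy": 0,"wz": -0.02,"jaw": 50},
  {"tx": 77,"ty": 78,"tz": -135,"wx": 0,"wy": 0,"wz": -0.02,"jaw": 50},
  {"tx": 77,"ty": 78,"tz": -175,"wx": 0,"wy": 0,"wz": -0.02,"jaw": 50},
  {"tx": 77,"ty": 78,"tz": -203,"wx": 0,"wy": 0,"wz": -0.02,"jaw": 50},
])

```text
t: 3.65
position: [0.5846, 0.1448, 0.1012]
orientation: [-1.503, 0.989, 1.506]
wrist_force: [0.3, 0.3, 0.2]
opening: 0.57
```

>>> arm_command([
  {"tx": 0,"ty": 0,"tz": 0,"wx": 0,"wy": 0,"wz": 0,"jaw": 8},
  {"tx": 0,"ty": 0,"tz": 0,"wx": 0,"wy": 0,"wz": 0,"jaw": 8},
  {"tx": 0,"ty": 0,"tz": 0,"wx": 0,"wy": 0,"wz": 0,"jaw": 8},
  {"tx": 0,"ty": 0,"tz": 0,"wx": 0,"wy": 0,"wz": 0,"jaw": 8},
  {"tx": 0,"ty": 0,"tz": 0,"wx": 0,"wy": 0,"wz": 0,"jaw": 8},
  {"tx": 0,"ty": 0,"tz": 0,"wx": 0,"wy": 0,"wz": 0,"jaw": 8},
  {"tx": 0,"ty": 0,"tz": 0,"wx": 0,"wy": 0,"wz": 0,"jaw": 8},
  {"tx": 0,"ty": 0,"tz": 0,"wx": 0,"wy": 0,"wz": 0,"jaw": 8},
])

```text
t: 4.45
position: [0.5885, 0.1474, 0.1052]
orientation: [-1.507, 0.981, 1.501]
wrist_force: [5.4, 0.5, -0.0]
opening: 0.144
```

>>> arm_command([
  {"tx": 0,"ty": 0,"tz": 0,"wx": 0,"wy": 0,"wz": -0.14,"jaw": 8},
  {"tx": 0,"ty": 0,"tz": 0,"wx": 0,"wy": 0,"wz": -0.28,"jaw": 8},
  {"tx": 0,"ty": 0,"tz": 0,"wx": 0,"wy": 0,"wz": -0.42,"jaw": 8},
  {"tx": 0,"ty": 0,"tz": 0,"wx": 0,"wy": 0,"wz": -0.56,"jaw": 8},
  {"tx": 0,"ty": 0,"tz": 0,"wx": 0,"wy": 0,"wz": -0.7,"jaw": 8},
  {"tx": 0,"ty": 0,"tz": 0,"wx": 0,"wy": 0,"wz": -0.84,"jaw": 8},
  {"tx": 0,"ty": 0,"tz": 0,"wx": 0,"wy": 0,"wz": -0.98,"jaw": 8},
  {"tx": 0,"ty": 0,"tz": 0,"wx": 0,"wy": 0,"wz": -1.1,"jaw": 8},
])

```text
t: 5.25
position: [0.5851, 0.1478, 0.1051]
orientation: [-0.682, 1.46, 0.685]
wrist_force: [-10.7, 7.6, 11.8]
opening: 0.15
```

```bash
cat > s.py <<'E'
from h import *
s=robot.get_state();R=cv2.Rodrigues(np.array(s["orientation"]))[0]
print(s["t"],s["position"].round(4),"yaw",np.degrees(np.arctan2(R[1,1],R[0,1])).round(2),"tilt",R[:,0].round(3),"F",s["wrist_force"].round(1),"M",s["wrist_torque"].round(3),s["opening"],np.degrees(s["joint_positions"]).round(0))
E
python3 s.py
```

```text
5.25 [0.5851 0.1478 0.1051] yaw 140.18 tilt [-0.     0.002 -1.   ] F [-10.7   7.6  11.8] M [3.066 4.223 0.474] 0.14987467377676578 [ 33.  20. -18.  -0. -53. -72.]
```

>>> arm_command([
  {"tx": 0,"ty": 1,"tz": 0,"wx": 0,"wy": 0,"wz": -0.12,"jaw": 8},
  {"tx": 0,"ty": 2,"tz": 0,"wx": 0,"wy": 0,"wz": -0.24,"jaw": 8},
  {"tx": 0,"ty": 2,"tz": 0,"wx": 0,"wy": 0,"wz": -0.36,"jaw": 8},
  {"tx": 0,"ty": 2,"tz": 0,"wx": 0,"wy": 0,"wz": -0.48,"jaw": 8},
  {"tx": 0,"ty": 2,"tz": 0,"wx": 0,"wy": 0,"wz": -0.6,"jaw": 8},
  {"tx": 0,"ty": 2,"tz": 0,"wx": 0,"wy": 0,"wz": -0.72,"jaw": 8},
  {"tx": 0,"ty": 2,"tz": 0,"wx": 0,"wy": 0,"wz": -0.84,"jaw": 8},
  {"tx": 0,"ty": 2,"tz": 0,"wx": 0,"wy": 0,"wz": -0.92,"jaw": 8},
])

```text
t: 6.05
position: [0.5839, 0.1507, 0.1051]
orientation: [0.037, 1.572, -0.032]
wrist_force: [-17.2, 12.5, 14.9]
opening: 0.148
```

```bash
python3 s.py
```

```text
6.05 [0.5839 0.1507 0.1051] yaw 87.51 tilt [-0.002  0.003 -1.   ] F [-17.2  12.5  14.9] M [5.022 6.401 0.043] 0.14758286069111512 [  33.   20.  -17.   -0.  -53. -125.]
```

>>> arm_command([
  {"tx": -1,"ty": 1,"tz": 0,"wx": 0,"wy": 0,"wz": -0.02,"jaw": 8},
  {"tx": -2,"ty": 2,"tz": 0,"wx": 0,"wy": 0,"wz": -0.04,"jaw": 8},
  {"tx": -2,"ty": 2,"tz": 0,"wx": 0,"wy": 0,"wz": -0.06,"jaw": 8},
  {"tx": -2,"ty": 2,"tz": 0,"wx": 0,"wy": 0,"wz": -0.08,"jaw": 8},
  {"tx": -2,"ty": 2,"tz": 0,"wx": 0,"wy": 0,"wz": -0.1,"jaw": 8},
  {"tx": -2,"ty": 2,"tz": 0,"wx": 0,"wy": 0,"wz": -0.11,"jaw": 8},
  {"tx": -2,"ty": 2,"tz": 0,"wx": 0,"wy": 0,"wz": -0.12,"jaw": 8},
  {"tx": -2,"ty": 2,"tz": 0,"wx": 0,"wy": 0,"wz": -0.12,"jaw": 8},
])

```text
t: 6.85
position: [0.5838, 0.1511, 0.1051]
orientation: [0.125, 1.567, -0.123]
wrist_force: [-6.2, 3.3, 9.0]
opening: 0.151
```

```bash
python3 s.py
python3 - <<'E'
from h import *
p=grab("top")
cv2.imwrite("pics/t2.png",cv2.resize(p["frame"][170:240,230:330],None,fx=6,fy=6,interpolation=2))
E
```

```text
6.85 [0.5838 0.1511 0.1051] yaw 80.97 tilt [ 0.001  0.001 -1.   ] F [-6.2  3.3  9. ] M [1.203 2.37  0.723] 0.15108411022892446 [  33.   20.  -18.   -0.  -53. -132.]
```

>>> arm_command([
  {"tx": -1,"ty": 0,"tz": 0,"wx": 0,"wy": 0,"wz": -0.01,"jaw": 8},
  {"tx": -1,"ty": 0,"tz": 0,"wx": 0,"wy": 0,"wz": -0.02,"jaw": 8},
  {"tx": -1,"ty": 0,"tz": 0,"wx": 0,"wy": 0,"wz": -0.03,"jaw": 8},
  {"tx": -1,"ty": 0,"tz": 0,"wx": 0,"wy": 0,"wz": -0.04,"jaw": 8},
  {"tx": -1,"ty": 0,"tz": 0,"wx": 0,"wy": 0,"wz": -0.05,"jaw": 8},
  {"tx": -1,"ty": 0,"tz": 0,"wx": 0,"wy": 0,"wz": -0.05,"jaw": 8},
  {"tx": -1,"ty": 0,"tz": 0,"wx": 0,"wy": 0,"wz": -0.05,"jaw": 8},
  {"tx": -1,"ty": 0,"tz": 0,"wx": 0,"wy": 0,"wz": -0.05,"jaw": 8},
])

```text
t: 7.7
position: [0.5838, 0.1511, 0.1051]
orientation: [0.164, 1.563, -0.162]
wrist_force: [-3.2, 2.5, 7.3]
opening: 0.159
```

```bash
python3 s.py
```

```text
7.7 [0.5838 0.1511 0.1051] yaw 78.11 tilt [ 0.002  0.001 -1.   ] F [-3.2  2.5  7.3] M [0.908 1.014 0.893] 0.1589270036474595 [  33.   20.  -18.    0.  -52. -135.]
```

>>> arm_command([
  {"tx": 0,"ty": 0,"tz": 0,"wx": 0,"wy": 0,"wz": 0.12,"jaw": 8},
  {"tx": 0,"ty": 0,"tz": 0,"wx": 0,"wy": 0,"wz": 0.24,"jaw": 8},
  {"tx": 0,"ty": 0,"tz": 0,"wx": 0,"wy": 0,"wz": 0.36,"jaw": 8},
  {"tx": 0,"ty": 0,"tz": 0,"wx": 0,"wy": 0,"wz": 0.48,"jaw": 8},
  {"tx": 0,"ty": 0,"tz": 0,"wx": 0,"wy": 0,"wz": 0.6,"jaw": 8},
  {"tx": 0,"ty": 0,"tz": 0,"wx": 0,"wy": 0,"wz": 0.72,"jaw": 8},
  {"tx": 0,"ty": 0,"tz": 0,"wx": 0,"wy": 0,"wz": 0.84,"jaw": 8},
  {"tx": 0,"ty": 0,"tz": 0,"wx": 0,"wy": 0,"wz": 0.94,"jaw": 8},
])

```text
t: 8.5
position: [0.5846, 0.1488, 0.1051]
orientation: [-0.577, 1.491, 0.573]
wrist_force: [5.5, -8.8, 4.5]
opening: 0.146
```

>>> arm_command([
  {"tx": 0,"ty": 0,"tz": 0,"wx": 0,"wy": 0,"wz": 0.1,"jaw": 8},
  {"tx": 0,"ty": 0,"tz": 0,"wx": 0,"wy": 0,"wz": 0.2,"jaw": 8},
  {"tx": 0,"ty": 0,"tz": 0,"wx": 0,"wy": 0,"wz": 0.3,"jaw": 8},
  {"tx": 0,"ty": 0,"tz": 0,"wx": 0,"wy": 0,"wz": 0.4,"jaw": 8},
  {"tx": 0,"ty": 0,"tz": 0,"wx": 0,"wy": 0,"wz": 0.48,"jaw": 8},
  {"tx": 0,"ty": 0,"tz": 0,"wx": 0,"wy": 0,"wz": 0.54,"jaw": 8},
  {"tx": 0,"ty": 0,"tz": 0,"wx": 0,"wy": 0,"wz": 0.56,"jaw": 8},
  {"tx": 0,"ty": 0,"tz": 0,"wx": 0,"wy": 0,"wz": 0.56,"jaw": 8},
])

```text
t: 9.3
position: [0.586, 0.1479, 0.1051]
orientation: [-1.004, 1.326, 0.997]
wrist_force: [11.2, -14.4, 0.0]
opening: 0.148
```

```bash
python3 s.py
```

```text
9.3 [0.586  0.1479 0.1051] yaw 163.98 tilt [ 0.004 -0.002 -1.   ] F [ 11.2 -14.4   0. ] M [-5.056 -4.125 -0.084] 0.14804761354202034 [ 33.  20. -18.   0. -52. -49.]
```

>>> arm_command([
  {"tx": 2,"ty": -2,"tz": 0,"wx": 0,"wy": 0,"wz": 0,"jaw": 8},
  {"tx": 2,"ty": -2,"tz": 0,"wx": 0,"wy": 0,"wz": 0,"jaw": 8},
  {"tx": 2,"ty": -2,"tz": 0,"wx": 0,"wy": 0,"wz": 0,"jaw": 40},
  {"tx": 2,"ty": -2,"tz": 0,"wx": 0,"wy": 0,"wz": 0,"jaw": 40},
  {"tx": 2,"ty": -2,"tz": 0,"wx": 0,"wy": 0,"wz": 0,"jaw": 40},
  {"tx": 2,"ty": -2,"tz": 0,"wx": 0,"wy": 0,"wz": 0,"jaw": 40},
  {"tx": 2,"ty": -2,"tz": 20,"wx": 0,"wy": 0,"wz": 0,"jaw": 40},
  {"tx": 2,"ty": -2,"tz": 60,"wx": 0,"wy": 0,"wz": 0,"jaw": 40},
])

```text
t: 10.1
position: [0.5831, 0.1475, 0.1608]
orientation: [-1.0, 1.336, 1.002]
wrist_force: [1.2, -0.1, 0.8]
opening: 0.457
```

>>> arm_command([
  {"tx": 0,"ty": 0,"tz": 45,"wx": 0,"wy": 0,"wz": 0,"jaw": 40},
  {"tx": 0,"ty": 0,"tz": 90,"wx": 0,"wy": 0,"wz": 0,"jaw": 40},
  {"tx": 0,"ty": 0,"tz": 130,"wx": 0,"wy": 0,"wz": 0.05,"jaw": 40},
  {"tx": -35,"ty": -30,"tz": 145,"wx": 0,"wy": 0,"wz": 0.09,"jaw": 40},
  {"tx": -70,"ty": -60,"tz": 160,"wx": 0,"wy": 0,"wz": 0.16,"jaw": 40},
  {"tx": -85,"ty": -80,"tz": 180,"wx": 0,"wy": 0,"wz": 0.16,"jaw": 40},
  {"tx": -85,"ty": -80,"tz": 200,"wx": 0,"wy": 0,"wz": 0.16,"jaw": 40},
  {"tx": -85,"ty": -80,"tz": 200,"wx": 0,"wy": 0,"wz": 0.16,"jaw": 40},
])

```text
t: 10.9
position: [0.5007, 0.068, 0.3671]
orientation: [-1.121, 1.258, 1.117]
wrist_force: [0.1, -0.6, 0.1]
opening: 0.453
```

```bash
python3 s.py
python3 - <<'E'
from h import *
p=grab("wrist");cv2.imwrite("pics/w2.png",p["frame"])
c=proj({**p,"rvec":[0,0,0],"tvec":[0,0,0]},(np.linalg.inv(np.array(p["tool_from_camera"]))@np.r_[cv2.Rodrigues(np.array(p["st"]["orientation"]))[0].T@(np.array([.587,.148,.1])-p["st"]["position"]),1])[:3])[0];print(c)
u,v=c.astype(int);u=max(u,100);v=max(v,75)
cv2.imwrite("pics/w2c.png",cv2.resize(p["frame"][v-75:v+75,u-100:u+100],None,fx=4,fy=4,interpolation=2)); print(u,v)
t=grab("top");cv2.imwrite("pics/t3.png",t["frame"])
E
```

```text
10.9 [0.5007 0.068  0.3671] yaw 173.1 tilt [ 0.006  0.002 -1.   ] F [ 0.1 -0.6  0.1] M [0.088 0.053 0.032] 0.4534083069365796 [ 30.   0.  -6.   0. -83. -37.]
[266.26735239 227.34762449]
266 227
```

View pics/w2c.png

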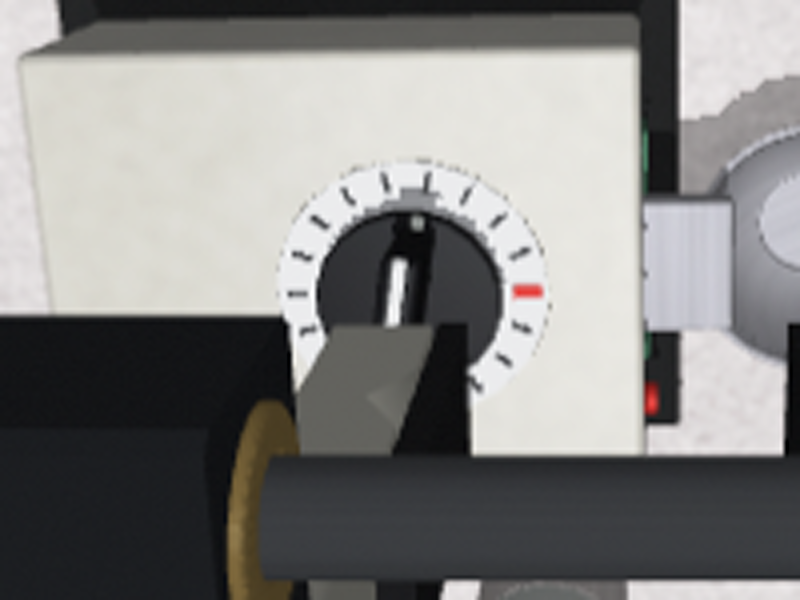

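>>> arm_command([
  {"tx": 0,"ty": 0,"tz": 40,"wx": 0,"wy": 0,"wz": 0,"jaw": 50},
  {"tx": 25,"ty": -25,"tz": 50,"wx": 0,"wy": 0,"wz": 0,"jaw": 50},
  {"tx": 50,"ty": -50,"tz": 50,"wx": 0,"wy": 0,"wz": 0,"jaw": 50},
  {"tx": 75,"ty": -75,"tz": 50,"wx": 0,"wy": 0,"wz": 0,"jaw": 50},
  {"tx": 100,"ty": -100,"tz": 50,"wx": 0,"wy": 0,"wz": 0,"jaw": 50},
  {"tx": 125,"ty": -124,"tz": 50,"wx": 0,"wy": 0,"wz": 0,"jaw": 50},
  {"tx": 125,"ty": -124,"tz": 50,"wx": 0,"wy": 0,"wz": 0,"jaw": 50},
  {"tx": 125,"ty": -124,"tz": 50,"wx": 0,"wy": 0,"wz": 0,"jaw": 50},
])

```text
t: 11.8
position: [0.6256, -0.0559, 0.4109]
orientation: [-1.118, 1.268, 1.122]
wrist_force: [-0.5, 0.7, 0.1]
opening: 0.575
```

```bash
python3 s.py
python3 - <<'E'
from h import *
p=grab("wrist");cv2.imwrite("pics/w3.png",p["frame"])
for b in imaging.boxes_of(p,"cover_handle")[:2]:print(b)
E
```

```text
11.8 [ 0.6256 -0.0559  0.4109] yaw 173.06 tilt [-0.004 -0.    -1.   ] F [-0.5  0.7  0.1] M [0.069 0.155 0.034] 0.5754501277299328 [ 13.  13.  14.  -0. -91. -20.]
{'extent': [268.7, 94.2, 328.4, 255.4], 'conf': 0.89}
```

View pics/w3.png

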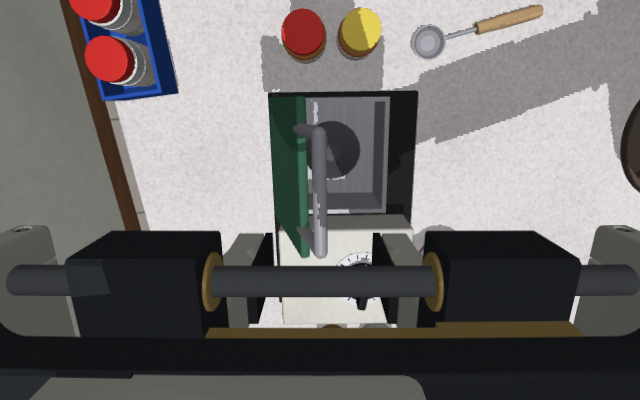

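Run:
```python
from h import *
p=grab("wrist")
for z in(.300,.306):
    a,b=atz(p,(319,133),z),atz(p,(320.5,254),z);print(a,b,(a+b)/2,np.linalg.norm(a-b),np.degrees(np.arctan2(*(b-a)[:2][::-1])))
C=atz(p,(410,228),.012);print(C,atz(p,(417,92),.012))
# check vs top/scene for handle
T=grab("top");S=grab("scene")
o,d=ray(T,np.array((532,133))/2.9+[180,130]);o2,d2=ray(S,np.array((256,81))/2.6+[180,100])
A=np.c_[d,-d2];k=np.linalg.lstsq(A,o2-o,rcond=None)[0];print(o+k[0]*d,o2+k[1]*d2)
```

```text
[ 0.62082099 -0.10477208  0.3       ] [ 0.6323118  -0.00121715  0.3       ] [ 0.62656639 -0.05299461  0.3       ] 0.10419050808909863 83.66816247599945
[ 0.62070966 -0.10529791  0.306     ] [ 0.63194487 -0.00404649  0.306     ] [ 0.62632727 -0.0546722   0.306     ] 0.10187286198173154 83.66816247599952
[0.48689129 0.10407963 0.012     ] [ 0.46401785 -0.12481552  0.012     ]
[ 0.62723047 -0.05593278  0.30203217] [ 0.62634273 -0.05345048  0.30172648]
```

>>> arm_command([
  {"tx": 0,"ty": 2,"tz": -30,"wx": 0,"wy": 0,"wz": 0.01,"jaw": 50},
  {"tx": 0,"ty": 2,"tz": -60,"wx": 0,"wy": 0,"wz": 0.01,"jaw": 50},
  {"tx": 0,"ty": 2,"tz": -90,"wx": 0,"wy": 0,"wz": 0.01,"jaw": 50},
  {"tx": 0,"ty": 2,"tz": -110,"wx": 0,"wy": 0,"wz": 0.01,"jaw": 50},
  {"tx": 0,"ty": 2,"tz": -125,"wx": 0,"wy": 0,"wz": 0.01,"jaw": 50},
  {"tx": 0,"ty": 2,"tz": -125,"wx": 0,"wy": 0,"wz": 0.01,"jaw": 50},
  {"tx": 0,"ty": 2,"tz": -125,"wx": 0,"wy": 0,"wz": 0.01,"jaw": 30},
  {"tx": 0,"ty": 2,"tz": -125,"wx": 0,"wy": 0,"wz": 0.01,"jaw": 10},
])

```text
t: 12.85
position: [0.6257, -0.0534, 0.2902]
orientation: [-1.129, 1.257, 1.127]
wrist_force: [-0.6, 0.9, -0.3]
opening: 0.449
```

>>> arm_command([
  {"tx": 0,"ty": 0,"tz": 0,"wx": 0,"wy": 0,"wz": 0,"jaw": 6},
  {"tx": 0,"ty": 0,"tz": 0,"wx": 0,"wy": 0,"wz": 0,"jaw": 6},
  {"tx": 0,"ty": 0,"tz": 0,"wx": 0,"wy": 0,"wz": 0,"jaw": 6},
  {"tx": 0,"ty": 0,"tz": 0,"wx": 0,"wy": 0,"wz": 0,"jaw": 6},
  {"tx": 0,"ty": 0,"tz": 0,"wx": 0,"wy": 0,"wz": 0,"jaw": 6},
  {"tx": 0,"ty": 0,"tz": 0,"wx": 0,"wy": 0,"wz": 0,"jaw": 6},
  {"tx": 0,"ty": 0,"tz": 0,"wx": 0,"wy": 0,"wz": 0,"jaw": 6},
  {"tx": 0,"ty": 0,"tz": 0,"wx": 0,"wy": 0,"wz": 0,"jaw": 6},
])

```text
t: 13.65
position: [0.6253, -0.0536, 0.2887]
orientation: [-1.128, 1.259, 1.128]
wrist_force: [0.4, -0.2, 2.9]
opening: 0.127
```

```bash
python3 s.py
python3 - <<'E'
from h import *
p=grab("scene");cv2.imwrite("pics/s2.png",cv2.resize(p["frame"][90:250,200:420],None,fx=3,fy=3,interpolation=2))
E
```

```text
13.65 [ 0.6253 -0.0536  0.2887] yaw 173.7 tilt [ 0.  0. -1.] F [ 0.4 -0.2  2.9] M [ 0.221 -0.163  0.025] 0.12718653631611773 [ 13.  14.  -0.   0. -76. -19.]
```

View pics/s2.png

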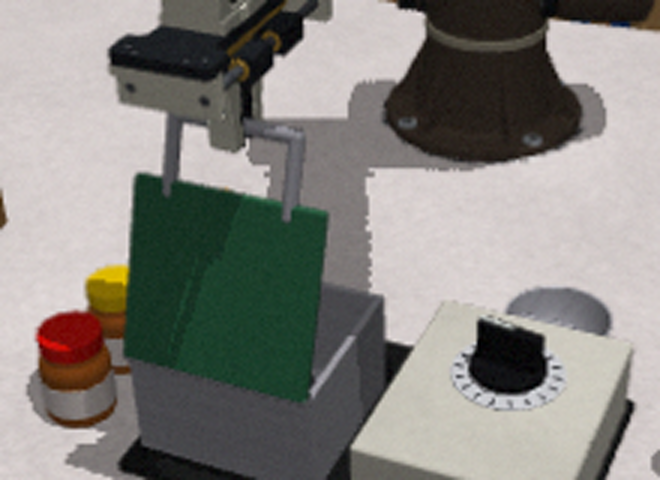

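Run:
```python
import numpy as np
a0=1.24
for b,e in((1.24,.84),(.84,.44),(.44,.12),(.12,0)):
    a=np.linspace(b,e,9)[1:];h=200*(np.cos(a)-np.cos(b));z=200*(np.sin(a)-np.sin(b))
    print(b,np.c_[-.994*h,.11*h,z].round(1).tolist())
```

```text
1.24 [[-9.3, 1.0, -3.5], [-18.4, 2.0, -7.4], [-27.4, 3.0, -11.8], [-36.1, 4.0, -16.7], [-44.5, 4.9, -22.0], [-52.7, 5.8, -27.6], [-60.6, 6.7, -33.7], [-68.1, 7.5, -40.2]]
0.84 [[-7.2, 0.8, -6.9], [-14.1, 1.6, -14.1], [-20.6, 2.3, -21.6], [-26.8, 3.0, -29.5], [-32.5, 3.6, -37.7], [-37.8, 4.2, -46.1], [-42.7, 4.7, -54.8], [-47.2, 5.2, -63.7]]
0.44 [[-3.2, 0.4, -7.3], [-6.2, 0.7, -14.7], [-8.8, 1.0, -22.3], [-11.2, 1.2, -29.9], [-13.2, 1.5, -37.6], [-15.0, 1.7, -45.5], [-16.4, 1.8, -53.3], [-17.5, 1.9, -61.2]]
0.12 [[-0.3, 0.0, -3.0], [-0.6, 0.1, -6.0], [-0.9, 0.1, -9.0], [-1.1, 0.1, -11.9], [-1.2, 0.1, -14.9], [-1.3, 0.1, -17.9], [-1.4, 0.2, -20.9], [-1.4, 0.2, -23.9]]
```

>>> arm_command([
  {"tx": -9,"ty": 1,"tz": -3.5,"wx": 0,"wy": 0,"wz": 0,"jaw": 6},
  {"tx": -18.5,"ty": 2,"tz": -7.5,"wx": 0,"wy": 0,"wz": 0,"jaw": 6},
  {"tx": -27.5,"ty": 3,"tz": -12,"wx": 0,"wy": 0,"wz": 0,"jaw": 6},
  {"tx": -36,"ty": 4,"tz": -16.5,"wx": 0,"wy": 0,"wz": 0,"jaw": 6},
  {"tx": -44.5,"ty": 5,"tz": -22,"wx": 0,"wy": 0,"wz": 0,"jaw": 6},
  {"tx": -52.5,"ty": 6,"tz": -27.5,"wx": 0,"wy": 0,"wz": 0,"jaw": 6},
  {"tx": -60.5,"ty": 6.5,"tz": -33.5,"wx": 0,"wy": 0,"wz": 0,"jaw": 6},
  {"tx": -68,"ty": 7.5,"tz": -40,"wx": 0,"wy": 0,"wz": 0,"jaw": 6},
])

```text
t: 14.5
position: [0.5561, -0.0462, 0.248]
orientation: [-1.127, 1.26, 1.128]
wrist_force: [-1.2, -0.1, 3.2]
opening: 0.124
```

```bash
python3 s.py
```

```text
14.5 [ 0.5561 -0.0462  0.248 ] yaw 173.69 tilt [-0.001 -0.    -1.   ] F [-1.2 -0.1  3.2] M [-0.057  0.336  0.007] 0.12366366666491492 [ 15.   9. -12.  -0. -69. -22.]
```

>>> arm_command([
  {"tx": -7,"ty": 1,"tz": -7,"wx": 0,"wy": 0,"wz": 0,"jaw": 6},
  {"tx": -14,"ty": 1.5,"tz": -14,"wx": 0,"wy": 0,"wz": 0,"jaw": 6},
  {"tx": -20.5,"ty": 2.5,"tz": -21.5,"wx": 0,"wy": 0,"wz": 0,"jaw": 6},
  {"tx": -27,"ty": 3,"tz": -29.5,"wx": 0,"wy": 0,"wz": 0,"jaw": 6},
  {"tx": -32.5,"ty": 3.5,"tz": -37.5,"wx": 0,"wy": 0,"wz": 0,"jaw": 6},
  {"tx": -38,"ty": 4,"tz": -46,"wx": 0,"wy": 0,"wz": 0,"jaw": 6},
  {"tx": -42.5,"ty": 4.5,"tz": -55,"wx": 0,"wy": 0,"wz": 0,"jaw": 6},
  {"tx": -47,"ty": 5,"tz": -63.5,"wx": 0,"wy": 0,"wz": 0,"jaw": 6},
])

```text
t: 15.3
position: [0.5074, -0.041, 0.1833]
orientation: [-1.125, 1.263, 1.131]
wrist_force: [-5.8, 2.3, 3.6]
opening: 0.128
```

```bash
python3 s.py
```

```text
15.3 [ 0.5074 -0.041   0.1833] yaw 173.66 tilt [-0.004  0.    -1.   ] F [-5.8  2.3  3.6] M [1.006 2.349 0.068] 0.1284125304255631 [ 17.   7. -23.  -0. -60. -24.]
```

>>> arm_command([
  {"tx": -4,"ty": 0.5,"tz": -7.5,"wx": 0,"wy": 0,"wz": 0,"jaw": 6},
  {"tx": -7,"ty": 0.5,"tz": -15,"wx": 0,"wy": 0,"wz": 0,"jaw": 6},
  {"tx": -9.5,"ty": 1,"tz": -22.5,"wx": 0,"wy": 0,"wz": 0,"jaw": 6},
  {"tx": -12,"ty": 1,"tz": -30,"wx": 0,"wy": 0,"wz": 0,"jaw": 6},
  {"tx": -14,"ty": 1.5,"tz": -37.5,"wx": 0,"wy": 0,"wz": 0,"jaw": 6},
  {"tx": -16,"ty": 1.5,"tz": -45.5,"wx": 0,"wy": 0,"wz": 0,"jaw": 6},
  {"tx": -17.5,"ty": 2,"tz": -53.5,"wx": 0,"wy": 0,"wz": 0,"jaw": 6},
  {"tx": -18.5,"ty": 2,"tz": -61,"wx": 0,"wy": 0,"wz": 0,"jaw": 6},
])

```text
t: 16.1
position: [0.4886, -0.039, 0.1219]
orientation: [-1.124, 1.263, 1.131]
wrist_force: [-7.5, 4.1, 2.4]
opening: 0.128
```

```bash
python3 s.py
```

```text
16.1 [ 0.4886 -0.039   0.1219] yaw 173.64 tilt [-0.005  0.    -1.   ] F [-7.5  4.1  2.4] M [1.849 2.582 0.032] 0.1283862436108996 [ 18.   9. -30.  -0. -51. -25.]
```

>>> arm_command([
  {"tx": -1,"ty": 0,"tz": -4,"wx": 0,"wy": 0,"wz": 0,"jaw": 6},
  {"tx": -1.5,"ty": 0,"tz": -8,"wx": 0,"wy": 0,"wz": 0,"jaw": 6},
  {"tx": -2,"ty": 0,"tz": -12,"wx": 0,"wy": 0,"wz": 0,"jaw": 6},
  {"tx": -2,"ty": 0,"tz": -15,"wx": 0,"wy": 0,"wz": 0,"jaw": 6},
  {"tx": -2,"ty": 0,"tz": -18,"wx": 0,"wy": 0,"wz": 0,"jaw": 6},
  {"tx": -2,"ty": 0,"tz": -20,"wx": 0,"wy": 0,"wz": 0,"jaw": 6},
  {"tx": -2,"ty": 0,"tz": -22,"wx": 0,"wy": 0,"wz": 0,"jaw": 6},
  {"tx": -2,"ty": 0,"tz": -24,"wx": 0,"wy": 0,"wz": 0,"jaw": 6},
])

```text
t: 16.9
position: [0.4864, -0.0388, 0.0979]
orientation: [-1.124, 1.264, 1.131]
wrist_force: [-7.2, 5.9, 0.5]
opening: 0.124
```

```bash
python3 s.py
```

```text
16.9 [ 0.4864 -0.0388  0.0979] yaw 173.62 tilt [-0.006  0.001 -1.   ] F [-7.2  5.9  0.5] M [ 2.272  2.548 -0.02 ] 0.12439327281108056 [ 18.  11. -32.  -0. -48. -25.]
```

>>> arm_command([
  {"tx": 0,"ty": 0,"tz": -1,"wx": 0,"wy": 0,"wz": 0,"jaw": 6},
  {"tx": 0,"ty": 0,"tz": -2,"wx": 0,"wy": 0,"wz": 0,"jaw": 6},
  {"tx": 0,"ty": 0,"tz": -3,"wx": 0,"wy": 0,"wz": 0,"jaw": 6},
  {"tx": 0,"ty": 0,"tz": -4,"wx": 0,"wy": 0,"wz": 0,"jaw": 6},
  {"tx": 0,"ty": 0,"tz": -5,"wx": 0,"wy": 0,"wz": 0,"jaw": 6},
  {"tx": 0,"ty": 0,"tz": -5,"wx": 0,"wy": 0,"wz": 0,"jaw": 6},
  {"tx": 0,"ty": 0,"tz": -5,"wx": 0,"wy": 0,"wz": 0,"jaw": 6},
  {"tx": 0,"ty": 0,"tz": -5,"wx": 0,"wy": 0,"wz": 0,"jaw": 6},
])

```text
t: 17.7
position: [0.4864, -0.0389, 0.0954]
orientation: [-1.125, 1.263, 1.131]
wrist_force: [-18.5, 9.5, 27.0]
opening: 0.125
```

```bash
python3 s.py
```

```text
17.7 [ 0.4864 -0.0389  0.0954] yaw 173.67 tilt [-0.005  0.    -1.   ] F [-18.5   9.5  27. ] M [ 3.465e+00  6.803e+00 -1.000e-03] 0.1249916659545997 [ 18.  11. -32.  -0. -47. -25.]
```

>>> arm_command([
  {"tx": -2,"ty": 0,"tz": 3,"wx": 0,"wy": 0,"wz": 0,"jaw": 6},
  {"tx": -2,"ty": 0,"tz": 3,"wx": 0,"wy": 0,"wz": 0,"jaw": 6},
  {"tx": -2,"ty": 0,"tz": 3,"wx": 0,"wy": 0,"wz": 0,"jaw": 32},
  {"tx": -2,"ty": 0,"tz": 3,"wx": 0,"wy": 0,"wz": 0,"jaw": 32},
  {"tx": -2,"ty": 0,"tz": 3,"wx": 0,"wy": 0,"wz": 0,"jaw": 32},
  {"tx": -2,"ty": 0,"tz": 3,"wx": 0,"wy": 0,"wz": 0,"jaw": 32},
  {"tx": -2,"ty": 0,"tz": 3,"wx": 0,"wy": 0,"wz": 0,"jaw": 32},
  {"tx": -2,"ty": 0,"tz": 3,"wx": 0,"wy": 0,"wz": 0,"jaw": 32},
])

```text
t: 18.5
position: [0.4877, -0.0392, 0.098]
orientation: [-1.128, 1.259, 1.128]
wrist_force: [-0.1, -0.5, 0.0]
opening: 0.362
```

```bash
python3 s.py
```

```text
18.5 [ 0.4877 -0.0392  0.098 ] yaw 173.69 tilt [ 0. -0. -1.] F [-0.1 -0.5  0. ] M [ 0.056  0.139 -0.036] 0.3616426348840346 [ 18.  10. -32.   0. -47. -25.]
```

Free. Rise, and back off toward the robot's right so the cameras can see everything.

>>> arm_command([
  {"tx": 0,"ty": 0,"tz": 20,"wx": 0,"wy": 0,"wz": 0,"jaw": 32},
  {"tx": 0,"ty": 0,"tz": 50,"wx": 0,"wy": 0,"wz": 0,"jaw": 32},
  {"tx": 0,"ty": 0,"tz": 90,"wx": 0,"wy": 0,"wz": 0,"jaw": 32},
  {"tx": 0,"ty": 0,"tz": 135,"wx": 0,"wy": 0,"wz": 0,"jaw": 32},
  {"tx": 0,"ty": 0,"tz": 180,"wx": 0,"wy": 0,"wz": 0,"jaw": 32},
  {"tx": 0,"ty": 0,"tz": 215,"wx": 0,"wy": 0,"wz": 0,"jaw": 32},
  {"tx": 0,"ty": 0,"tz": 240,"wx": 0,"wy": 0,"wz": 0,"jaw": 32},
  {"tx": 0,"ty": 0,"tz": 240,"wx": 0,"wy": 0,"wz": 0,"jaw": 32},
])

```text
t: 19.3
position: [0.4892, -0.0392, 0.3422]
orientation: [-1.13, 1.253, 1.124]
wrist_force: [0.4, -0.4, 0.1]
opening: 0.365
```

>>> arm_command([
  {"tx": -5,"ty": -40,"tz": 0,"wx": 0,"wy": 0,"wz": -0.05,"jaw": 32},
  {"tx": -10,"ty": -80,"tz": 0,"wx": 0,"wy": 0,"wz": -0.1,"jaw": 32},
  {"tx": -15,"ty": -120,"tz": 0,"wx": 0,"wy": 0,"wz": -0.15,"jaw": 32},
  {"tx": -20,"ty": -160,"tz": 0,"wx": 0,"wy": 0,"wz": -0.2,"jaw": 32},
  {"tx": -25,"ty": -200,"tz": 0,"wx": 0,"wy": 0,"wz": -0.25,"jaw": 32},
  {"tx": -30,"ty": -240,"tz": 0,"wx": 0,"wy": 0,"wz": -0.3,"jaw": 32},
  {"tx": -35,"ty": -270,"tz": 0,"wx": 0,"wy": 0,"wz": -0.3,"jaw": 32},
  {"tx": -35,"ty": -270,"tz": 0,"wx": 0,"wy": 0,"wz": -0.3,"jaw": 32},
])

```text
t: 20.1
position: [0.4516, -0.3119, 0.3366]
orientation: [-0.898, 1.379, 0.901]
wrist_force: [-0.3, 0.6, -0.7]
opening: 0.367
```

```bash
python3 s.py
python3 - <<'E'
from h import *
a=grab("scene")["frame"][100:310,180:480];b=grab("top")["frame"][130:280,180:450]
cv2.imwrite("pics/f.png",np.vstack([cv2.resize(a,(560,280),interpolation=2),cv2.resize(b,(560,311),interpolation=2)]))
E
```

```text
20.1 [ 0.4516 -0.3119  0.3366] yaw 156.3 tilt [-0.002  0.    -1.   ] F [-0.3  0.6 -0.7] M [ 0.142  0.092 -0.054] 0.36732267125286894 [-14.   6.  -5.   0. -80. -10.]
```

View pics/f.png

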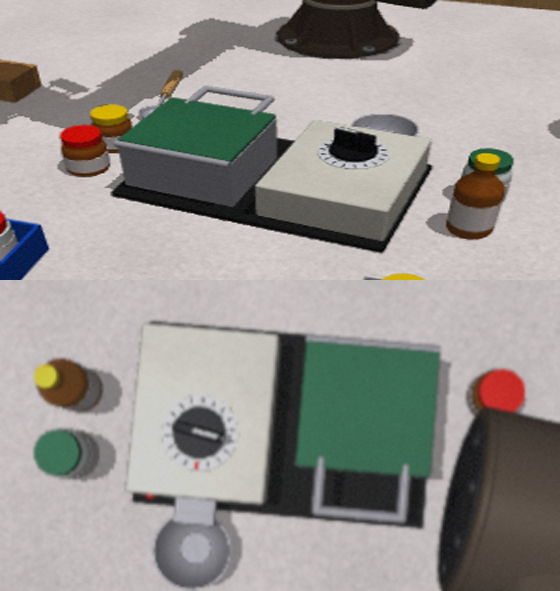

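```bash
python3 -c "
from workcell import robot
print(robot.finish_job(),robot.get_state()['t'])"
```

```text
the job is handed in; nothing more can be done
the job is handed in; nothing more can be done
```

The job is handed in at about 20 s of the 72 s allowed: the dial is set, the cover is shut, and the arm is clear of everything.

- **Dial:** It started six clicks up. I turned it clockwise until it met the stop, felt as a rising turning force and the bar twisting slightly in the fingers. I then turned it back 80° and let go. A close wrist picture then showed the pointer at the fourth tick from the red mark, and the final top view agrees.
- **Cover:** I held the handle all the way down its arc at about 0.5 rad/s, slower near the end. It touched at 27 N upward, with the handle near its shut height. I eased the load and opened the fingers; the wrist force then read about zero. The final pictures show the cover flat on the hopper.
- **Surroundings:** All three jars and the bottle are upright in the final pictures.

No check failed. The two estimates of the mill's heading differed by about 1°, which did not affect the result.

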